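Tension the spokes of a grading ring with the spoke key

ROBOT

A 6-joint arm with a two-finger parallel gripper is mounted at the origin on the work surface. World frame = base frame: x ahead of the robot, y to its left, z up, the work surface at z = 0. Lengths are in m, angles in degrees, forces in N, time in s.
With the tool pointing down it reaches from about 0.35 to 0.875 m from the base axis. Payload 4.2 kg.
Tool frame: the origin (TCP) lies on the centre line of the jaws, within the pads' length; the fingertips stand 25 mm ahead of it and the grasp point (between the pads) lies 6 mm ahead of it; z points along the fingers, y is the line along which they close (so a half turn about z gives the same grasp; the last joint's range is limited). The gripper opens to 87 mm and grips with 3 to 60 N. Pads are 19 mm wide; open, the fingers measure 117 mm over their backs; the gripper's body (75 mm by 190 mm) begins 51 mm behind the grasp point.
Start: joints at [-57.376, 22.042, 0.453, 0, -68.411, -14.817], TCP at [0.191, -0.595, 0.248] pointing down, gripper open.
Joint ranges: [-179.83, 179.83], [-69.29, 118.12], [-61.27, 80.66], [-181.25, 117.63], [-171.15, -9.14], [-177.46, 177.46]. Speed limits (degrees/s): [159.86, 159.86, 180, 180, 180, 180].

INTERFACE

Orientations are given as a 3x3 rotation matrix whose columns are the frame's x, y, z axes.
In Python, from station import r gives the robot as it stands.
- The arm moves only by the tool move_arm, never from a script. Its argument "series" is a list of rows, each an object with "grip": the opening, from 0 (shut) to 1 (fully open); "xyz": the shift along the tool's x, y, z in mm, a list of three; "angular": the turn, a rotation vector about the tool's x, y, z in rad, a list of three. A call has 1 to 10 rows; each row is the pose to reach, as a shift and turn from the pose commanded when the call began, along the tool's axes at that moment; what a row does not reach only later rows make up. A row lasts 1/10 s, in which the tool goes at most 50 mm and 8.59 degrees, less where a joint would pass 70% of its speed; a pose out of reach is approached as far as the arm can. A call with a gripper value outside its range is refused whole. The fingers move at their own pace and stop on an object; the grip force is fixed at half the most. Time passes only in rows, so rows that repeat a pose let the fingers close. It gives the time, the measured TCP pose, the force, the opening and the grip force at its end, in the units of the state.
- r.sense(): the state, without advancing time (a new reading comes with each control period).
- r.capture(name): name is "side" or "top" or "wrist"; returns a dict with "img" (384x512x3 uint8, red, green, blue), "camera_matrix" (3x3 intrinsics, pixels), "rvec" (rotation vector, rad) and "tvec" (3), from world to camera coordinates, as OpenCV has them; the wrist camera has in their place "hand_eye" (4x4, takes a point from camera to tool coordinates, whose origin is the TCP and whose axes are the flange's). Camera axes: x right, y down, z forward; pixel columns grow to the right and rows downward; lengths in m; the calibration is good to about 2 mm. A picture is of the moment at which its call begins: read the wrist's pose just before it. There is no depth.
- r.finish_job(): hands the job in; it is judged then, once.
The state is a dict: "time_s": time; "joints": joint angles; "joint_velocities": joint speeds; "effort": joint torques, N m; "tcp_pos": TCP position; "ee_rot": TCP orientation; "wrist_force": force on the tool from outside, world axes, zero at the start; "moment": the same for the moment, N m; "gripper_width": opening from 0.0 (shut) to 1.0 (fully open); "gripper_force": force on a finger pad.
Only numpy, scipy, OpenCV 4.12 (cv2) and the standard library are available. Lean on these libraries where they do the work, as an engineer would, in place of code of your own. Each camera call takes 0.05 s, during which the arm holds its last target. There are 200 camera calls.

TASK

With the spoke key, tighten two of the ring's nipples clockwise, going around the rim in order, first red, then yellow: take up the slack of each until it bites, then turn the red one a quarter turn further and the yellow one two quarter turns further. The blue one is already tight: leave it. Find each square by feel, pressing only lightly so that the sprung ring never sinks by more than 8 mm; touch the ring with nothing but the key, and leave the other things on the bench alone. At the end leave the key standing fully home on the yellow nipple and let go of it.

Things in the scene. Friction and masses are not known exactly. Their poses are not given: they have to be found in the camera images.
- foot: fixed round black foot (100 mm across) of the grading ring. Origin: centre of its underside, below the ring's centre; z up, x points from the centre to the red collar. The level ring has three spokes and an 18 mm tube rim with upright collars 85 mm from the centre, 50 mm across: red, yellow, blue, clockwise from above, 120 degrees apart.
- ring (a joint): how far (m) the ring is sunk straight down on its spring mount: 0 at rest. A downward push of about 4 N on it begins to sink it, then it sinks 1 mm per further 1.5 N (8 mm at about 16 N), at most 14 mm; it springs back. The whole ring sinks together, with collars and nipples.
- seat_red (a point): centre of the flat top of the red collar, 57 mm above the bench, on its brass nipple's axis; axes are the ring's, NOT the nipple's. The nipple standing here is an 18 mm square, 14 mm tall, with a round stub on top (13 mm across, 5 mm tall). How its square is turned differs each time and is not measured.
- spoke_red (a joint): how far (rad) the red nipple has been tightened since it began to bite: 0 at the start, grows clockwise seen from above. First the nipple is slack: by an unknown 0.15 to 0.65 rad it turns clockwise at about 0.03 N m and this stays 0; then it bites, turns at about 0.26 N m, stays where it is left, and this grows.
- seat_yellow (a point): centre of the flat top of the yellow collar, 57 mm above the bench, on its brass nipple's axis; axes are the ring's, NOT the nipple's. The nipple standing here is an 18 mm square, 14 mm tall, with a round stub on top (13 mm across, 5 mm tall). How its square is turned differs each time and is not measured.
- spoke_yellow (a joint): how far (rad) the yellow nipple has been tightened since it began to bite: 0 at the start, grows clockwise seen from above. First the nipple is slack: by an unknown 0.15 to 0.65 rad it turns clockwise at about 0.03 N m and this stays 0; then it bites, turns at about 0.26 N m, stays where it is left, and this grows.
- seat_blue (a point): centre of the flat top of the blue collar, 57 mm above the bench; its nipple (same size as the others) is already tight: leave it alone.
- spoke_blue (a joint): how far (rad) the blue nipple has been tightened beyond where it was found: 0 at the start.
- key: loose steel spoke key, 94 mm tall, about 140 g, upright in its rest. Origin: centre of its open lower end; z up. Lower end: a socket 32 mm square outside, 21 mm square inside, 22 mm deep, walls along the key's x and y. It fits a nipple in four ways with about 0.18 rad play either way; fully home, its lower end rests on the collar.
- key_grip (a point): middle of the key's flat orange handle, on the key's axis 73 mm above its lower end. The handle is 44 mm wide along the key's x, 16 mm thick along its y and 42 mm tall: pinch it across y. Below it is a round shank 16 mm thick.
- key_rest: fixed blue tray 46 mm square and 14 mm tall, inner floor 5 mm above the bench, in which the key stands 9 mm deep with about 1 mm to spare on each side. Origin: centre of its underside.
- meter: bystander: yellow handheld meter lying on the bench, 150 x 75 x 42 mm. Origin: centre of its underside.
- insulator: bystander: brown ribbed insulator, 56 mm across, 60 mm tall. Origin: centre of its underside.
- nut_jar: bystander: closed glass jar, 56 mm across, 70 mm tall. Origin: centre of its underside.
Mind the look-alikes: they are no part of the job. Several things have the shape of the key; the one meant has the colours described above. There is more than one size of the foot; the job needs the larger.

How it is judged (in metres and radians):
On the way, in this order (a step that is already met when the one before it is completed fails the run):
1. the red nipple is tightened one quarter turn past the bite, the key seated on it (value of joint spoke_red between 1.171 and 1.971 rad and distance between key and seat_red below 0.008 m), for 0.1 s.
2. then the yellow nipple is tightened two quarter turns past the bite, the key seated on it (value of joint spoke_yellow between 2.742 and 3.542 rad and distance between key and seat_yellow below 0.008 m), for 0.1 s.
At the end, for the whole second after the job is handed in: red stands one and yellow two quarter turns past the bite (each within 0.40 rad), blue is tightened by less than 0.15 rad; the key stands on the yellow nipple, fully home (within 4 mm of the collar in height, centred within 5 mm, tilt under 0.15 rad), let go and at rest (value of joint spoke_blue below 0.15 rad and value of joint spoke_red between 1.171 and 1.971 rad and value of joint spoke_yellow between 2.742 and 3.542 rad and horizontal distance between key and seat_yellow below 0.005 m and z of key in the frame of seat_yellow between -0.004 and 0.004 m and angle between key's own z axis and vertical below 0.15 rad and linear speed of key below 0.02 m/s and contact force between the fingers and key below 0.1 N); the robot touches nothing.
It fails at once if the ring is pressed hard: it sinks by more than 8 mm (about 16 N) (value of joint ring above 0.0085 m).
It fails at once if the fingers or the arm touch the ring or its nipples (contact force between any of the fingers, the arm and foot above 1 N).
It fails at once if the blue nipple is tightened (value of joint spoke_blue above 0.15 rad).
It fails at once if the meter, the insulator or the jar is moved by more than 20 mm (distance of any of meter, insulator, nut_jar from where it was at the start of the episode above 0.02 m).
It also fails if it takes over 72 s, if anything falls off the work surface, if the arm or the gripper's body presses on something with over 40 N, if the wrist force passes 120 N, or if a joint passes its speed limit or range.

## Working session

There is one attempt and no reset: what is moved stays moved. The work goes in short steps, Python scripts to look and compute and a tool call to move; the robot and the scene stay as the last step left them, time stands still between calls to the robot, and variables do not carry over. Pictures are saved under pics/ and viewed, at most 10 in all, crops included, and the job is handed in when it is done.

Besides the shell and the picture viewer there is one more tool, called after "Emit:" as a command line: name --argument value ..., lists and objects as JSON in quotes. move_arm: Moves the arm, as the interface text tells. Its arguments: {"type":"object","properties":{"series":{"type":"array"}},"required":["series"]}

```bash
ls; mkdir -p pics; python3 - <<'E'
from station import r
import cv2,numpy as np
s=r.sense();print({k:np.round(v,3).tolist() for k,v in s.items()})
for n in("top","side"):
    c=r.capture(n);cv2.imwrite(f"pics/{n}0.png",c["img"][:,:,::-1]);np.savez(f"{n}0.npz",**c)
    R=cv2.Rodrigues(np.array(c["rvec"],float))[0];print(n,np.round(-R.T@np.array(c["tvec"]).ravel(),3),np.round(R,2).tolist(),np.round(c["camera_matrix"],1).tolist())
E
```

```text
pics
{'time_s': 0.0, 'joints': [-57.374, 22.092, 0.378, -0.031, -68.41, -14.818], 'joint_velocities': [0.118, 0.012, 0.055, 0.096, -0.062, -0.035], 'effort': [-0.001, -39.067, 18.741, 4.22, 0.011, -0.0], 'tcp_pos': [0.191, -0.595, 0.246], 'ee_rot': [[-0.952, -0.306, -0.001], [-0.306, 0.952, 0.002], [0.0, 0.002, -1.0]], 'wrist_force': [-0.134, -0.236, 0.845], 'moment': [-0.002, 0.005, -0.064], 'gripper_force': 0.0, 'gripper_width': 1.0}
top [0.473 0.026 1.254] [[0.02, -1.0, 0.0], [-0.99, -0.02, -0.1], [0.1, 0.0, -0.99]] [[370.3, 0.0, 251.8], [0.0, 370.3, 187.7], [0.0, 0.0, 1.0]]
side [0.285 0.74  0.774] [[-0.91, -0.42, -0.0], [-0.27, 0.6, -0.75], [0.32, -0.68, -0.66]] [[387.1, 0.0, 263.5], [0.0, 387.1, 201.2], [0.0, 0.0, 1.0]]
```

View pics/top0.png

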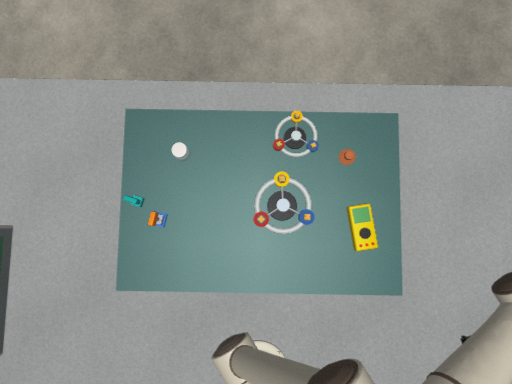

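View pics/side0.png

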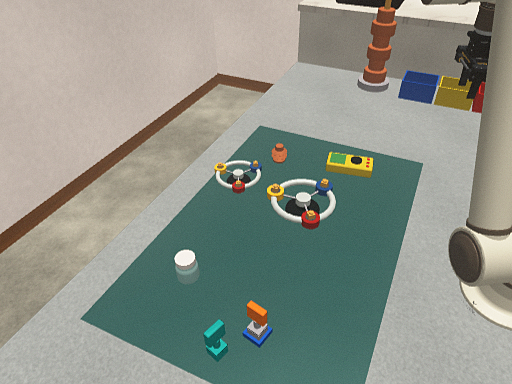

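The large ring is centred near top (283,205), with collars red (261,219), yellow (282,179) and blue (306,217). Candidates for the key are the orange handle in the blue tray at top (157,219), side (257,318), and the teal look-alike at top (133,200), side (215,338). By the description it is the orange one. The small ring at (296,135) is a decoy.

```bash
cat > h.py <<'E'
import numpy as np,cv2
def load(n): return dict(np.load(n))
def ray(c,uv):
    K=c["camera_matrix"];R=cv2.Rodrigues(np.array(c["rvec"],float))[0];t=np.array(c["tvec"],float).ravel()
    d=R.T@np.linalg.inv(K)@np.array([uv[0],uv[1],1.]);return -R.T@t,d
def plane(c,uv,z):
    o,d=ray(c,uv);return o+d*(z-o[2])/d[2]
def proj(c,p):
    return cv2.projectPoints(np.array(p,float).reshape(-1,1,3),np.array(c["rvec"],float),np.array(c["tvec"],float),c["camera_matrix"],None)[0].reshape(-1,2)
def mask(img,h0,h1,smin=110,vmin=60,box=None):
    hsv=cv2.cvtColor(img,cv2.COLOR_RGB2HSV)
    m=cv2.inRange(hsv,(h0,smin,vmin),(h1,255,255))
    if box:
        k=np.zeros_like(m);x0,y0,x1,y1=box;k[y0:y1,x0:x1]=1;m*=k
    return m
def cen(m):
    y,x=np.nonzero(m);return np.array([x.mean(),y.mean()]),len(x)
E
python3 - <<'E'
from h import *
t=load("top0.npz");s=load("side0.npz")
T=t["img"];S=s["img"]
def enc(m):
    c=max(cv2.findContours(m,0,2)[0],key=cv2.contourArea);return cv2.minEnclosingCircle(c),cv2.contourArea(c)
for nm,h0,h1,b in [("red",0,8,(245,205,272,232)),("red2",172,180,(245,205,272,232)),("yel",18,32,(268,168,296,190)),("blue",100,125,(294,205,320,230))]:
    m=mask(T,h0,h1,box=b)
    if m.any(): (c,rr),a=enc(m);print(nm,np.round(c,1),round(rr,1),a,np.round(plane(t,c,.052),4))
m=mask(T,5,18,150,box=(140,205,175,235));c,n=cen(m);print("orange top",c,n,"at z=.1",plane(t,c,.1));print(cv2.minAreaRect(max(cv2.findContours(m,0,2)[0],key=cv2.contourArea)))
m=mask(S,5,18,150,box=(235,290,280,350));c2,n=cen(m);print("orange side",c2,n,plane(s,c2,.078))
m=mask(T,105,125,110,box=(140,205,175,235));c,n=cen(m);print("tray top",c,n,plane(t,c,.014),cv2.minAreaRect(max(cv2.findContours(m,0,2)[0],key=cv2.contourArea)))
a=cv2.resize(T[195:240,120:180],None,fx=6,fy=6,interpolation=2);b=cv2.resize(S[285:355,195:285],None,fx=4,fy=4,interpolation=2)
d=cv2.resize(T[160:240,240:330],None,fx=4,fy=4,interpolation=2)
o=np.zeros((600,740,3),np.uint8);o[:270,:360]=a;o[:280,370:730]=b;o[280:600,:360]=d
cv2.imwrite("pics/crop0.png",o[:,:,::-1])
E
```

```text
red [260.9 218.8] 7.6 161.5 [ 0.4937 -0.0039  0.052 ]
red2 [258.5 223. ] 0.5 0.0 [0.48   0.0037 0.052 ]
yel [281.2 178.8] 7.9 171.0 [ 0.6253 -0.0682  0.052 ]
blue [306.2 216.6] 7.9 170.5 [ 0.5032 -0.1503  0.052 ]
orange top [152.48979592 218.44897959] 98 at z=.1 [0.48813027 0.33412996 0.1       ]
((152.58824157714844, 218.6470947265625), (7.276068687438965, 13.581995010375977), 14.03624439239502)
orange side [256.57227139 312.80530973] 339 [0.49008189 0.33856875 0.078     ]
tray top [162.25    218.90625] 64 [0.48833228 0.32446306 0.014     ] ((161.44119262695312, 219.23533630371094), (8.246211051940918, 13.824529647827148), 14.03624439239502)
```

View pics/crop0.png

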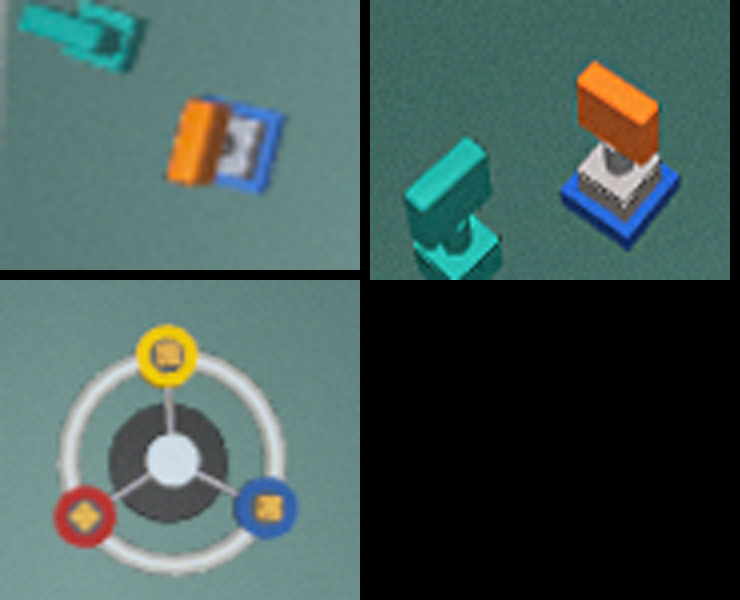

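The crop confirms the orange handle on a grey socket in the blue tray, with its long axis about 13° off world x. The red nipple looks turned by about 45°, and the yellow and blue ones only slightly. The three collar positions are 146.5–147 mm apart (147 expected), so I'll move over the ring for a closer look.

Emit:
move_arm --series '[{"grip": 1,"xyz": [-20,16,-4],"angular": [0,0,0]},{"grip": 1,"xyz": [-58,46,-12],"angular": [0,0,0]},{"grip": 1,"xyz": [-97,76,-20],"angular": [0,0,0]},{"grip": 1,"xyz": [-136,107,-28],"angular": [0,0,0]},{"grip": 1,"xyz": [-175,138,-36],"angular": [0,0,0]},{"grip": 1,"xyz": [-214,169,-44],"angular": [0,0,0]},{"grip": 1,"xyz": [-253,200,-50],"angular": [0,0,0]},{"grip": 1,"xyz": [-292,231,-50],"angular": [0,0,0]},{"grip": 1,"xyz": [-331,262,-50],"angular": [0,0,0]},{"grip": 1,"xyz": [-370,292,-50],"angular": [0,0,0]}]'

```text
time_s: 1.1
tcp_pos: [0.4544, -0.2022, 0.2975]
ee_rot: [[-0.952, -0.306, 0.0], [-0.306, 0.952, 0.0], [-0.0, 0.0, -1.0]]
wrist_force: [0.9, -0.6, -0.3]
gripper_width: 0.999
gripper_force: 0.0
```

```bash
python3 - <<'E'
from station import r
from h import *
s=r.sense();c=r.capture("wrist");print(np.round(c["hand_eye"],3).tolist(),np.round(c["camera_matrix"],1).tolist())
print(s["time_s"],np.round(s["tcp_pos"],3),np.round(s["joints"],1))
H=np.array(c["hand_eye"]);R=np.array(s["ee_rot"])
print("cam",np.array(s["tcp_pos"])+R@H[:3,3]," fwd",R@H[:3,2])
E
```

```text
[[0.0, -0.963, -0.269, 0.074], [1.0, -0.0, 0.0, -0.0], [-0.0, -0.269, 0.963, -0.138], [0.0, 0.0, 0.0, 1.0]] [[290.0, 0.0, 252.1], [0.0, 290.0, 188.2], [0.0, 0.0, 1.0]]
1.1 [ 0.454 -0.202  0.298] [ -5.2   7.5 -12.1  -0.  -70.4 -66.9]
cam [ 0.38421809 -0.22508108  0.435327  ]  fwd [ 0.2558874   0.08257774 -0.96317317]
```

Emit:
move_arm --series '[{"grip": 1,"xyz": [-30,26,20],"angular": [0,0,0]},{"grip": 1,"xyz": [-62,54,45],"angular": [0,0,0]},{"grip": 1,"xyz": [-95,83,70],"angular": [0,0,0]},{"grip": 1,"xyz": [-110,96,80],"angular": [0,0,0]},{"grip": 1,"xyz": [-110,96,80],"angular": [0,0,0]},{"grip": 1,"xyz": [-110,96,80],"angular": [0,0,0]}]'

```text
time_s: 1.75
tcp_pos: [0.5291, -0.0791, 0.2172]
ee_rot: [[-0.952, -0.307, -0.001], [-0.307, 0.952, -0.0], [0.001, 0.0, -1.0]]
wrist_force: [-0.8, 0.2, 0.3]
gripper_width: 1.001
gripper_force: 0.0
```

```bash
cat >> h.py <<'E'
def wrist(r,name):
    s=r.sense();c=r.capture("wrist");H=np.array(c["hand_eye"],float)
    T=np.eye(4);T[:3,:3]=s["ee_rot"];T[:3,3]=s["tcp_pos"];W=np.linalg.inv(T@H)
    d=dict(img=c["img"],camera_matrix=np.array(c["camera_matrix"]),rvec=cv2.Rodrigues(W[:3,:3])[0],tvec=W[:3,3])
    np.savez(name+".npz",**d);cv2.imwrite(f"pics/{name}.png",c["img"][:,:,::-1]);return s,d
E
python3 - <<'E'
from station import r
from h import *
s,c=wrist(r,"w1");print(np.round(s["tcp_pos"],4),np.round(s["joints"],1))
P={"red":(.4937,-.0039),"yel":(.6253,-.0682),"blu":(.5032,-.1503)}
for k,p in P.items(): print(k,proj(c,[[*p,.057]]).round(0))
E
```

```text
[ 0.5291 -0.0791  0.2172] [  8.9  14.8 -14.8   0.  -60.5 -81. ]
red [[331. 170.]]
yel [[236. 260.]]
blu [[193. 135.]]
```

View pics/w1.png

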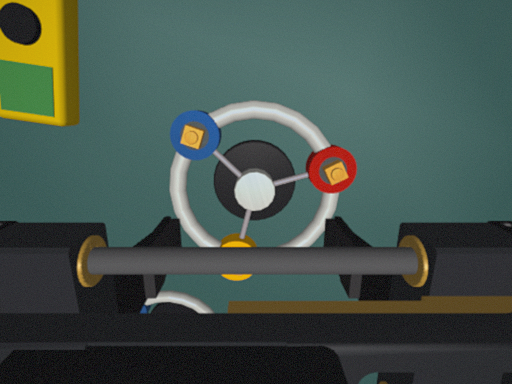

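The wrist view shows the red nipple at (336,173) and blue at (193,135), both where predicted. Yellow (236,258) is hidden behind the gripper, so I'll shift forward to see it.

Emit:
move_arm --series '[{"grip": 1,"xyz": [-30,0,0],"angular": [0,0,0]},{"grip": 1,"xyz": [-70,0,0],"angular": [0,0,0]},{"grip": 1,"xyz": [-90,0,0],"angular": [0,0,0]},{"grip": 1,"xyz": [-90,0,0],"angular": [0,0,0]},{"grip": 1,"xyz": [-90,0,0],"angular": [0,0,0]}]'

```text
time_s: 2.3
tcp_pos: [0.6144, -0.0527, 0.2179]
ee_rot: [[-0.953, -0.304, -0.0], [-0.304, 0.953, 0.0], [0.0, 0.0, -1.0]]
wrist_force: [-0.3, -0.2, 0.4]
gripper_width: 1.002
gripper_force: 0.0
```

```bash
python3 - <<'E'
from station import r
from h import *
s,c2=wrist(r,"w2");print(np.round(s["tcp_pos"],4),np.round(s["joints"],1))
c1=load("w1.npz")
P={"red":(.4937,-.0039),"yel":(.6253,-.0682)}
out=[]
for nm,c in (("w1",c1),("w2",c2)):
  for k,p in P.items():
    u,v=proj(c,[[*p,.068]])[0].astype(int)
    if not(20<u<490 and 20<v<225): continue
    box=c["img"][v-24:v+24,u-24:u+24];hsv=cv2.cvtColor(box,cv2.COLOR_RGB2HSV)
    m=cv2.inRange(hsv,(12,60,190),(24,175 if k=="yel" else 215,255))
    out+=[np.hstack([cv2.resize(box,(240,240)),cv2.resize(cv2.cvtColor(m,8),(240,240),interpolation=0)])]
    ct=max(cv2.findContours(m,0,2)[0],key=cv2.contourArea)
    pts=np.array([plane(c,(q[0]+u-24,q[1]+v-24),.071)[:2]*1000 for q in ct.reshape(-1,2)],np.float32)
    rc=cv2.minAreaRect(pts);print(nm,k,(u,v),"centre",np.round(rc[0],1),"size",np.round(rc[1],1),"ang",round(rc[2],1), hsv[24,24])
cv2.imwrite("pics/nip.png",np.vstack(out)[:600,:,::-1])
E
```

```text
[ 0.6144 -0.0527  0.2179] [ 10.1  22.5  -3.3  -0.  -64.2 -82.4]
w1 red (np.int64(333), np.int64(172)) centre [493.6  -2.1] size [17.9 18.4] ang 45.7 [ 20 173 224]
w2 red (np.int64(341), np.int64(77)) centre [492.9  -2.2] size [17.7 17.8] ang 44.4 [ 20 165 225]
w2 yel (np.int64(234), np.int64(187)) centre [624.1 -68.7] size [4.2 9.1] ang 17.7 [ 20 169 217]
```

View pics/nip.png

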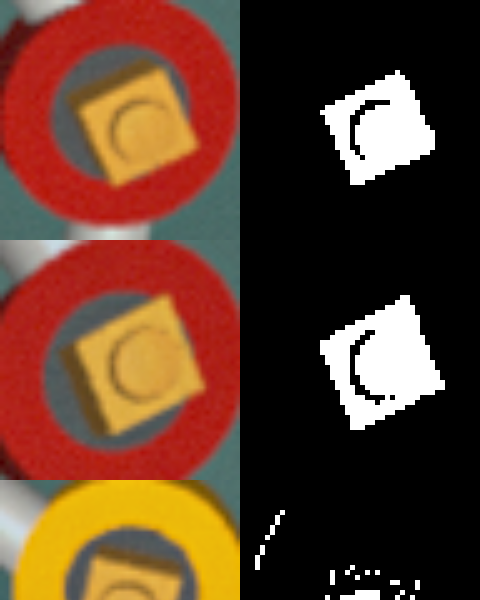

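Red nipple: centre (493.3, −2.2) mm, square turned 45°, measured size 17.8 mm against 18 given. On to the key, turning the tool on the way.

Emit:
move_arm --series '[{"grip": 1,"xyz": [2,22,0],"angular": [0,0,-0.14]},{"grip": 1,"xyz": [6,64,0],"angular": [0,0,-0.28]},{"grip": 1,"xyz": [11,108,0],"angular": [0,0,-0.42]},{"grip": 1,"xyz": [16,154,0],"angular": [0,0,-0.56]},{"grip": 1,"xyz": [20,202,0],"angular": [0,0,-0.7]},{"grip": 1,"xyz": [25,250,0],"angular": [0,0,-0.84]},{"grip": 1,"xyz": [30,298,0],"angular": [0,0,-0.98]},{"grip": 1,"xyz": [35,346,0],"angular": [0,0,-1.12]},{"grip": 1,"xyz": [40,394,0],"angular": [0,0,-1.26]},{"grip": 1,"xyz": [44,434,0],"angular": [0,0,-1.4]}]'

```text
time_s: 3.35
tcp_pos: [0.4388, 0.3488, 0.2186]
ee_rot: [[0.146, -0.989, 0.001], [-0.989, -0.146, 0.001], [-0.001, -0.001, -1.0]]
wrist_force: [0.1, -0.3, -0.5]
gripper_width: 1.001
gripper_force: 0.0
```

Emit:
move_arm --series '[{"grip": 1,"xyz": [0,0,0],"angular": [0,0,-0.14]},{"grip": 1,"xyz": [0,0,0],"angular": [0,0,-0.28]},{"grip": 1,"xyz": [0,0,0],"angular": [0,0,-0.42]},{"grip": 1,"xyz": [0,0,0],"angular": [0,0,-0.56]},{"grip": 1,"xyz": [0,0,0],"angular": [0,0,-0.7]},{"grip": 1,"xyz": [0,0,0],"angular": [0,0,-0.84]},{"grip": 1,"xyz": [0,0,0],"angular": [0,0,-0.98]},{"grip": 1,"xyz": [0,0,0],"angular": [0,0,-1.12]},{"grip": 1,"xyz": [0,0,0],"angular": [0,0,-1.197]},{"grip": 1,"xyz": [0,0,0],"angular": [0,0,-1.197]}]'

```text
time_s: 4.35
tcp_pos: [0.4401, 0.3468, 0.2183]
ee_rot: [[0.973, -0.233, 0.0], [-0.233, -0.973, 0.001], [0.0, -0.001, -1.0]]
wrist_force: [0.6, 0.7, -0.9]
gripper_width: 0.996
gripper_force: 0.0
```

```bash
python3 - <<'E'
from station import r
from h import *
s,c=wrist(r,"w3");print(np.round(s["tcp_pos"],4),np.round(s["joints"],1),np.round(s["ee_rot"],3).tolist())
I=c["img"];o=mask(I,5,18,150);b=mask(I,105,125,110)
for nm,m,zs in(("orange",o,(.099,)),("tray",b,(.014,))):
    ct=max(cv2.findContours(m,0,2)[0],key=cv2.contourArea);print(nm,cv2.boundingRect(ct),cv2.contourArea(ct))
    for z in zs:
        pts=np.array([plane(c,q,z)[:2]*1000 for q in ct.reshape(-1,2)],np.float32);rc=cv2.minAreaRect(pts);print(z,np.round(rc[0],1),np.round(rc[1],1),round(rc[2],1))
c=load("w2.npz");u,v=proj(c,[[.6245,-.0687,.071]])[0].astype(int);h=cv2.cvtColor(c["img"],cv2.COLOR_RGB2HSV)
m=mask(c["img"],12,26,60,150,(u-25,v-25,u+25,v+25))
for s1 in(185,200,215):
    mm=m&cv2.inRange(h,(0,0,190),(180,s1,255));ct=max(cv2.findContours(mm,0,2)[0],key=cv2.contourArea)
    pts=np.array([plane(c,q,.071)[:2]*1000 for q in ct.reshape(-1,2)],np.float32);rc=cv2.minAreaRect(pts);print("yel",s1,np.round(rc[0],1),np.round(rc[1],1),round(rc[2],1))
E
```

```text
[0.4401 0.3468 0.2183] [ 54.8  17.1 -11.3  -0.  -61.5  21.7] [[0.973, -0.233, 0.0], [-0.233, -0.973, 0.001], [0.0, -0.001, -1.0]]
orange (238, 111, 19, 50) 783.0
0.099 [488.8 339.5] [15.2 42.6] 77.7
tray (228, 108, 41, 42) 468.5
0.014 [488.8 339.8] [46.3 46.7] 77.4
yel 185 [625.6 -67.5] [17.8 17.6] 4.3
yel 200 [625.8 -67.6] [18.  17.9] 3.2
yel 215 [625.8 -67.6] [18.  17.9] 3.2
```

View pics/w3.png

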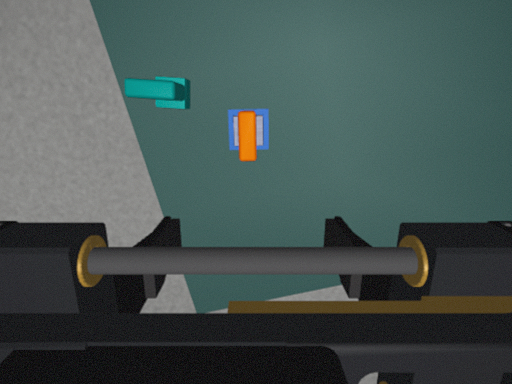

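The view shows the key handle at (247,135) in the tray (248,130), with teal well to the left (160,90). Key: (488.8, 339.6) mm, handle 15×43, tray 46.5. Yellow nipple: (625.8, −67.6), turned 3.5°. Going down to grasp.

Emit:
move_arm --series '[{"grip": 1,"xyz": [20,-2,15],"angular": [0,0,-0.018]},{"grip": 1,"xyz": [45,-4,35],"angular": [0,0,-0.018]},{"grip": 1,"xyz": [49,-4,65],"angular": [0,0,-0.018]},{"grip": 1,"xyz": [49,-4,95],"angular": [0,0,-0.018]},{"grip": 1,"xyz": [49,-4,120],"angular": [0,0,-0.018]},{"grip": 1,"xyz": [49,-4,133],"angular": [0,0,-0.018]},{"grip": 1,"xyz": [49,-4,134],"angular": [0,0,-0.018]},{"grip": 0,"xyz": [49,-4,134],"angular": [0,0,-0.018]},{"grip": 0,"xyz": [49,-4,134],"angular": [0,0,-0.018]},{"grip": 0,"xyz": [49,-4,134],"angular": [0,0,-0.018]}]'

```text
time_s: 5.4
tcp_pos: [0.4895, 0.3413, 0.0851]
ee_rot: [[0.977, -0.214, 0.002], [-0.214, -0.977, 0.002], [0.001, -0.002, -1.0]]
wrist_force: [-0.5, -0.4, -0.1]
gripper_width: 0.815
gripper_force: 0.0
```

Emit:
move_arm --series '[{"grip": 0,"xyz": [0,0,0],"angular": [0,0,0]},{"grip": 0,"xyz": [0,0,0],"angular": [0,0,0]},{"grip": 0,"xyz": [0,0,0],"angular": [0,0,0]},{"grip": 0,"xyz": [0,0,0],"angular": [0,0,0]},{"grip": 0,"xyz": [0,0,0],"angular": [0,0,0]}]'

```text
time_s: 5.9
tcp_pos: [0.489, 0.3407, 0.0836]
ee_rot: [[0.977, -0.214, 0.0], [-0.214, -0.977, 0.0], [0.0, -0.0, -1.0]]
wrist_force: [-0.8, -0.5, -0.3]
gripper_width: 0.355
gripper_force: 0.0
```

```bash
python3 - <<'E'
from station import r
import numpy as np
s=r.sense();print({k:np.round(s[k],4).tolist() for k in("time_s","tcp_pos","ee_rot","wrist_force","moment","joints","gripper_width","gripper_force")})
E
```

```text
{'time_s': 5.9, 'tcp_pos': [0.489, 0.3407, 0.0836], 'ee_rot': [[0.9768, -0.2141, 0.0], [-0.2141, -0.9768, 0.0], [0.0, -0.0, -1.0]], 'wrist_force': [-0.8192, -0.5069, -0.3147], 'moment': [-0.0435, 0.1334, -0.0154], 'joints': [50.4217, 28.5148, -15.287, -0.0003, -46.196, 27.2168], 'gripper_width': 0.3553, 'gripper_force': 0.0}
```

Emit:
move_arm --series '[{"grip": 0,"xyz": [0,0,0],"angular": [0,0,0]},{"grip": 0,"xyz": [0,0,0],"angular": [0,0,0]},{"grip": 0,"xyz": [0,0,0],"angular": [0,0,0]},{"grip": 0,"xyz": [0,0,0],"angular": [0,0,0]},{"grip": 0,"xyz": [0,0,0],"angular": [0,0,0]}]'

```text
time_s: 6.4
tcp_pos: [0.4889, 0.3406, 0.0834]
ee_rot: [[0.977, -0.214, -0.0], [-0.214, -0.977, -0.0], [-0.0, 0.0, -1.0]]
wrist_force: [0.7, 0.5, -1.5]
gripper_width: 0.182
gripper_force: 30.0
```

```bash
cat > st.py <<'E'
from station import r
import numpy as np
s=r.sense();print({k:np.round(s[k],4).tolist() for k in("time_s","tcp_pos","ee_rot","wrist_force","moment","joints","gripper_width","gripper_force")})
E
python3 st.py
```

```text
{'time_s': 6.4, 'tcp_pos': [0.4889, 0.3406, 0.0834], 'ee_rot': [[0.9768, -0.2142, -0.0002], [-0.2142, -0.9768, -0.0001], [-0.0002, 0.0002, -1.0]], 'wrist_force': [0.7044, 0.5009, -1.4998], 'moment': [-0.0533, 0.0988, 0.0177], 'joints': [50.4218, 28.5209, -15.2954, -0.007, -46.1979, 27.2156], 'gripper_width': 0.1818, 'gripper_force': 29.9955}
```

Gripped (15.8 mm). Lift straight up, then carry to above red while turning to the 45° square.

Emit:
move_arm --series '[{"grip": 0,"xyz": [0,0,-8],"angular": [0,0,0]},{"grip": 0,"xyz": [0,0,-28],"angular": [0,0,0]},{"grip": 0,"xyz": [0,0,-60],"angular": [0,0,0]},{"grip": 0,"xyz": [0,0,-92],"angular": [0,0,0]},{"grip": 0,"xyz": [2,9,-110],"angular": [0,0,-0.05]},{"grip": 0,"xyz": [8,35,-110],"angular": [0,0,-0.15]},{"grip": 0,"xyz": [16,70,-110],"angular": [0,0,-0.28]},{"grip": 0,"xyz": [25,108,-110],"angular": [0,0,-0.41]},{"grip": 0,"xyz": [34,146,-110],"angular": [0,0,-0.54]},{"grip": 0,"xyz": [43,184,-110],"angular": [0,0,-0.67]}]'

```text
time_s: 7.4
tcp_pos: [0.4912, 0.1502, 0.194]
ee_rot: [[0.896, 0.444, 0.0], [0.444, -0.896, 0.0], [0.0, -0.0, -1.0]]
wrist_force: [1.0, 0.7, -0.8]
gripper_width: 0.181
gripper_force: 30.0
```

```bash
python3 st.py; python3 - <<'E'
from station import r
import numpy as np
s=r.sense();R=np.array(s["ee_rot"]);d=np.array([.4933,-.0022,.195])-s["tcp_pos"];print("shift mm",(R.T@d*1000).round(1),"turn z",round(-(np.radians(45)-np.arctan2(R[1,0],R[0,0])),3))
E
```

```text
{'time_s': 7.4, 'tcp_pos': [0.4912, 0.1502, 0.194], 'ee_rot': [[0.896, 0.444, 0.0003], [0.444, -0.896, 0.0003], [0.0004, -0.0001, -1.0]], 'wrist_force': [1.0372, 0.6863, -0.7995], 'moment': [-0.1565, 0.0152, -0.0343], 'joints': [35.1347, 13.991, -19.578, -0.0025, -56.4075, 81.2262], 'gripper_width': 0.1805, 'gripper_force': 29.9972}
shift mm [-65.8 137.5  -1. ] turn z -0.325
```

Emit:
move_arm --series '[{"grip": 0,"xyz": [-16,33,0],"angular": [0,0,-0.11]},{"grip": 0,"xyz": [-33,69,0],"angular": [0,0,-0.2]},{"grip": 0,"xyz": [-50,104,0],"angular": [0,0,-0.29]},{"grip": 0,"xyz": [-62,130,0],"angular": [0,0,-0.325]},{"grip": 0,"xyz": [-65.8,137.5,0],"angular": [0,0,-0.325]},{"grip": 0,"xyz": [-65.8,137.5,0],"angular": [0,0,-0.325]},{"grip": 0,"xyz": [-65.8,137.5,0],"angular": [0,0,-0.325]}]'

```text
time_s: 8.1
tcp_pos: [0.4929, -0.0001, 0.1938]
ee_rot: [[0.712, 0.703, 0.001], [0.703, -0.712, 0.0], [0.001, 0.0, -1.0]]
wrist_force: [0.1, 0.5, -1.7]
gripper_width: 0.179
gripper_force: 30.0
```

```bash
python3 st.py; python3 - <<'E'
from station import r
from h import *
a=r.capture("side");t=r.capture("top");np.savez("side1.npz",**a);np.savez("top1.npz",**t)
I=a["img"];p=proj(a,[[.4933,-.0022,.08]])[0].astype(int);q=proj(t,[[.4933,-.0022,.08]])[0].astype(int);print(p,q)
A=cv2.resize(I[p[1]-50:p[1]+30,p[0]-50:p[0]+50],None,fx=6,fy=6,interpolation=2)
cv2.imwrite("pics/s1.png",A[:,:,::-1])
E
```

```text
{'time_s': 8.1, 'tcp_pos': [0.4929, -0.0001, 0.1938], 'ee_rot': [[0.7116, 0.7026, 0.0005], [0.7026, -0.7116, 0.0004], [0.0007, 0.0001, -1.0]], 'wrist_force': [0.0675, 0.465, -1.7456], 'moment': [-0.1028, 0.0154, 0.0228], 'joints': [18.8971, 12.0343, -22.2852, -0.0135, -55.644, 115.7449], 'gripper_width': 0.1789, 'gripper_force': 29.9953}
[310 210] [260 218]
```

View pics/s1.png

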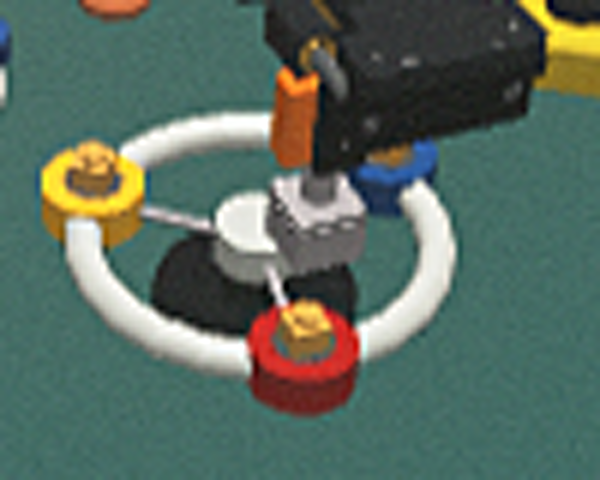

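The side crop shows the key (orange handle, grey socket) hanging upright above the red collar. Descending with a 2 mm correction, stopping just below the square's top to feel.

Emit:
move_arm --series '[{"grip": 0,"xyz": [-1.2,1.8,10],"angular": [0,0,0]},{"grip": 0,"xyz": [-1.2,1.8,25],"angular": [0,0,0]},{"grip": 0,"xyz": [-1.2,1.8,36],"angular": [0,0,0]},{"grip": 0,"xyz": [-1.2,1.8,40],"angular": [0,0,0]},{"grip": 0,"xyz": [-1.2,1.8,42],"angular": [0,0,0]},{"grip": 0,"xyz": [-1.2,1.8,44],"angular": [0,0,0]},{"grip": 0,"xyz": [-1.2,1.8,46],"angular": [0,0,0]},{"grip": 0,"xyz": [-1.2,1.8,48],"angular": [0,0,0]},{"grip": 0,"xyz": [-1.2,1.8,48],"angular": [0,0,0]},{"grip": 0,"xyz": [-1.2,1.8,48],"angular": [0,0,0]}]'

```text
time_s: 9.2
tcp_pos: [0.4932, -0.0028, 0.1457]
ee_rot: [[0.711, 0.703, 0.0], [0.703, -0.711, 0.0], [0.0, 0.0, -1.0]]
wrist_force: [-0.2, -0.6, -1.5]
gripper_width: 0.181
gripper_force: 30.0
```

```bash
python3 st.py
```

```text
{'time_s': 9.2, 'tcp_pos': [0.4932, -0.0028, 0.1457], 'ee_rot': [[0.7115, 0.7027, 0.0003], [0.7027, -0.7115, 0.0], [0.0002, 0.0002, -1.0]], 'wrist_force': [-0.1994, -0.5812, -1.5282], 'moment': [-0.1671, 0.0695, 0.0661], 'joints': [18.5759, 15.3465, -25.9223, 0.0038, -48.7146, 116.0655], 'gripper_width': 0.1808, 'gripper_force': 29.9952}
```

No contact force, so the socket is already 4 mm over the square. Down the remaining 10–11 mm to the collar.

Emit:
move_arm --series '[{"grip": 0,"xyz": [0,0,3],"angular": [0,0,0]},{"grip": 0,"xyz": [0,0,6],"angular": [0,0,0]},{"grip": 0,"xyz": [0,0,8],"angular": [0,0,0]},{"grip": 0,"xyz": [0,0,10],"angular": [0,0,0]},{"grip": 0,"xyz": [0,0,11],"angular": [0,0,0]},{"grip": 0,"xyz": [0,0,11],"angular": [0,0,0]},{"grip": 0,"xyz": [0,0,11],"angular": [0,0,0]}]'

```text
time_s: 9.9
tcp_pos: [0.4932, -0.0028, 0.1346]
ee_rot: [[0.711, 0.703, 0.0], [0.703, -0.711, 0.0], [0.0, 0.0, -1.0]]
wrist_force: [-0.1, 0.7, -1.6]
gripper_width: 0.185
gripper_force: 30.0
```

```bash
python3 st.py
```

```text
{'time_s': 9.9, 'tcp_pos': [0.4932, -0.0028, 0.1346], 'ee_rot': [[0.7115, 0.7027, 0.0002], [0.7027, -0.7115, 0.0001], [0.0002, 0.0001, -1.0]], 'wrist_force': [-0.0968, 0.7097, -1.5995], 'moment': [-0.1263, 0.0832, 0.0254], 'joints': [18.5791, 16.1922, -26.6939, -0.0003, -47.102, 116.0663], 'gripper_width': 0.1847, 'gripper_force': 29.9954}
```

Home or within about 1 mm of it. Now take up the slack clockwise (+z tool), watching the z moment.

Emit:
move_arm --series '[{"grip": 0,"xyz": [0,0,0.5],"angular": [0,0,0.06]},{"grip": 0,"xyz": [0,0,1],"angular": [0,0,0.12]},{"grip": 0,"xyz": [0,0,1],"angular": [0,0,0.18]},{"grip": 0,"xyz": [0,0,1],"angular": [0,0,0.24]},{"grip": 0,"xyz": [0,0,1],"angular": [0,0,0.3]},{"grip": 0,"xyz": [0,0,1],"angular": [0,0,0.3]}]'

```text
time_s: 10.5
tcp_pos: [0.4934, -0.0026, 0.1342]
ee_rot: [[0.887, 0.461, 0.001], [0.461, -0.887, 0.0], [0.001, 0.0, -1.0]]
wrist_force: [-1.1, 1.6, 2.3]
gripper_width: 0.182
gripper_force: 30.0
```

```bash
sed -i 's/"ee_rot",//' st.py; echo 'print("yaw",round(float(np.degrees(np.arctan2(s["ee_rot"][1][0],s["ee_rot"][0][0]))),2))' >> st.py; python3 st.py
```

```text
{'time_s': 10.5, 'tcp_pos': [0.4934, -0.0026, 0.1342], 'wrist_force': [-1.0972, 1.5517, 2.3147], 'moment': [0.2823, 0.6208, -0.04], 'joints': [18.5926, 16.2187, -26.7214, -0.0029, -47.0142, 98.8801], 'gripper_width': 0.1817, 'gripper_force': 29.9996}
yaw 27.47
```

Emit:
move_arm --series '[{"grip": 0,"xyz": [0,0,0],"angular": [0,0,0.05]},{"grip": 0,"xyz": [0,0,0],"angular": [0,0,0.1]},{"grip": 0,"xyz": [0,0,0],"angular": [0,0,0.15]},{"grip": 0,"xyz": [0,0,0],"angular": [0,0,0.15]}]'

```text
time_s: 10.9
tcp_pos: [0.4934, -0.0026, 0.134]
ee_rot: [[0.946, 0.325, 0.001], [0.325, -0.946, 0.0], [0.001, -0.0, -1.0]]
wrist_force: [-1.4, 1.2, 2.7]
gripper_width: 0.182
gripper_force: 30.0
```

```bash
python3 st.py
```

```text
{'time_s': 10.9, 'tcp_pos': [0.4934, -0.0026, 0.134], 'wrist_force': [-1.3759, 1.1752, 2.6602], 'moment': [0.41, 0.7096, -0.0661], 'joints': [18.593, 16.2349, -26.729, -0.0084, -46.993, 90.3505], 'gripper_width': 0.1822, 'gripper_force': 29.9996}
yaw 18.94
```

Emit:
move_arm --series '[{"grip": 0,"xyz": [0,0,0],"angular": [0,0,0.05]},{"grip": 0,"xyz": [0,0,0],"angular": [0,0,0.1]},{"grip": 0,"xyz": [0,0,0],"angular": [0,0,0.15]},{"grip": 0,"xyz": [0,0,0],"angular": [0,0,0.15]}]'

```text
time_s: 11.3
tcp_pos: [0.4935, -0.0024, 0.1339]
ee_rot: [[0.984, 0.181, 0.001], [0.181, -0.984, 0.001], [0.001, -0.0, -1.0]]
wrist_force: [-2.8, 4.0, 3.2]
gripper_width: 0.185
gripper_force: 30.0
```

```bash
python3 st.py
```

```text
{'time_s': 11.3, 'tcp_pos': [0.4935, -0.0024, 0.1339], 'wrist_force': [-2.8492, 3.9769, 3.2166], 'moment': [0.8984, 0.7091, 0.1819], 'joints': [18.6113, 16.2429, -26.7299, -0.0176, -46.9666, 81.8166], 'gripper_width': 0.1847, 'gripper_force': 30.0164}
yaw 10.42
```

Emit:
move_arm --series '[{"grip": 0,"xyz": [0,0,0],"angular": [0,0,0.05]},{"grip": 0,"xyz": [0,0,0],"angular": [0,0,0.1]},{"grip": 0,"xyz": [0,0,0],"angular": [0,0,0.15]},{"grip": 0,"xyz": [0,0,0],"angular": [0,0,0.15]}]'

```text
time_s: 11.7
tcp_pos: [0.4934, -0.0024, 0.1338]
ee_rot: [[0.999, 0.032, 0.001], [0.032, -0.999, 0.001], [0.001, -0.001, -1.0]]
wrist_force: [-1.4, 2.9, 2.7]
gripper_width: 0.185
gripper_force: 30.0
```

```bash
python3 st.py
```

```text
{'time_s': 11.7, 'tcp_pos': [0.4934, -0.0024, 0.1338], 'wrist_force': [-1.3603, 2.9222, 2.7398], 'moment': [1.12, 0.7177, 0.2032], 'joints': [18.606, 16.2511, -26.7359, -0.0229, -46.9578, 73.2284], 'gripper_width': 0.1853, 'gripper_force': 30.017}
yaw 1.82
```

Moment z jumped to ≈0.2 N m between yaw 18.9° and 10.4°, so the bite is at about 14.7°. The red target yaw is then ≈ −75.3°: 1.345 rad more, with a 0.8 mm relief of the side force.

Emit:
move_arm --series '[{"grip": 0,"xyz": [-0.4,-0.8,0],"angular": [0,0,0.14]},{"grip": 0,"xyz": [-0.4,-0.8,0],"angular": [0,0,0.28]},{"grip": 0,"xyz": [-0.4,-0.8,0],"angular": [0,0,0.42]},{"grip": 0,"xyz": [-0.4,-0.8,0],"angular": [0,0,0.56]},{"grip": 0,"xyz": [-0.4,-0.8,0],"angular": [0,0,0.7]},{"grip": 0,"xyz": [-0.4,-0.8,0],"angular": [0,0,0.84]},{"grip": 0,"xyz": [-0.4,-0.8,0],"angular": [0,0,0.98]},{"grip": 0,"xyz": [-0.4,-0.8,0],"angular": [0,0,1.12]},{"grip": 0,"xyz": [-0.4,-0.8,0],"angular": [0,0,1.26]},{"grip": 0,"xyz": [-0.4,-0.8,0],"angular": [0,0,1.35]}]'

```text
time_s: 12.7
tcp_pos: [0.4934, -0.0021, 0.134]
ee_rot: [[0.247, -0.969, 0.002], [-0.969, -0.247, -0.0], [0.001, -0.002, -1.0]]
wrist_force: [-0.3, -0.6, 3.8]
gripper_width: 0.178
gripper_force: 30.0
```

Emit:
move_arm --series '[{"grip": 0,"xyz": [0,0,0],"angular": [0,0,0]},{"grip": 0,"xyz": [0,0,0],"angular": [0,0,0]},{"grip": 0,"xyz": [0,0,0],"angular": [0,0,0]}]'

```text
time_s: 13.0
tcp_pos: [0.4934, -0.0021, 0.1339]
ee_rot: [[0.25, -0.968, 0.002], [-0.968, -0.25, -0.0], [0.0, -0.002, -1.0]]
wrist_force: [0.1, 0.1, 3.0]
gripper_width: 0.182
gripper_force: 30.0
```

```bash
python3 st.py
```

```text
{'time_s': 13.0, 'tcp_pos': [0.4934, -0.0021, 0.1339], 'wrist_force': [0.1141, 0.0821, 3.035], 'moment': [0.1682, -0.0391, 0.156], 'joints': [18.6749, 16.2251, -26.7881, 0.0418, -46.9028, -4.2412], 'gripper_width': 0.1817, 'gripper_force': 30.0083}
yaw -75.54
```

Red is at −75.5°, 90° past the bite. Ease back 0.15 rad inside the play, lift clear, and look at the red nipple.

Emit:
move_arm --series '[{"grip": 0,"xyz": [0,0,0],"angular": [0,0,-0.08]},{"grip": 0,"xyz": [0,0,-1],"angular": [0,0,-0.16]},{"grip": 0,"xyz": [0,0,-4],"angular": [0,0,-0.16]},{"grip": 0,"xyz": [0,0,-12],"angular": [0,0,-0.16]},{"grip": 0,"xyz": [0,0,-26],"angular": [0,0,-0.16]},{"grip": 0,"xyz": [0,0,-44],"angular": [0,0,-0.16]},{"grip": 0,"xyz": [0,0,-58],"angular": [0,0,-0.16]},{"grip": 0,"xyz": [0,0,-60],"angular": [0,0,-0.16]},{"grip": 0,"xyz": [0,0,-60],"angular": [0,0,-0.16]},{"grip": 0,"xyz": [0,0,-60],"angular": [0,0,-0.16]}]'

```text
time_s: 14.0
tcp_pos: [0.4918, -0.0023, 0.1926]
ee_rot: [[0.398, -0.917, -0.002], [-0.917, -0.398, -0.0], [-0.001, 0.002, -1.0]]
wrist_force: [-1.2, 0.7, -1.7]
gripper_width: 0.183
gripper_force: 30.0
```

```bash
python3 st.py; python3 - <<'E'
from station import r
import numpy as np
s=r.sense();R=np.array(s["ee_rot"]);d=np.array([.6258,-.0672,.194])-s["tcp_pos"];print("shift mm",(R.T@d*1000).round(1),"turn z",round(-(np.radians(3.5)-np.arctan2(R[1,0],R[0,0])),3))
E
```

```text
{'time_s': 14.0, 'tcp_pos': [0.4918, -0.0023, 0.1926], 'wrist_force': [-1.1509, 0.7116, -1.6638], 'moment': [0.0173, 0.1909, 0.0142], 'joints': [18.6826, 12.0817, -22.4065, -0.0309, -55.6501, 4.785], 'gripper_width': 0.1826, 'gripper_force': 29.9951}
yaw -66.55
shift mm [112.9 -97.1  -1.7] turn z -1.223
```

Emit:
move_arm --series '[{"grip": 0,"xyz": [8,-7,0],"angular": [0,0,-0.12]},{"grip": 0,"xyz": [24,-21,0],"angular": [0,0,-0.26]},{"grip": 0,"xyz": [42,-36,0],"angular": [0,0,-0.4]},{"grip": 0,"xyz": [60,-52,0],"angular": [0,0,-0.54]},{"grip": 0,"xyz": [78,-67,0],"angular": [0,0,-0.68]},{"grip": 0,"xyz": [96,-83,0],"angular": [0,0,-0.82]},{"grip": 0,"xyz": [108,-93,0],"angular": [0,0,-0.96]},{"grip": 0,"xyz": [113,-97,0],"angular": [0,0,-1.1]},{"grip": 0,"xyz": [113,-97,0],"angular": [0,0,-1.223]},{"grip": 0,"xyz": [113,-97,0],"angular": [0,0,-1.223]}]'

```text
time_s: 15.0
tcp_pos: [0.6262, -0.0672, 0.1917]
ee_rot: [[0.998, 0.061, -0.003], [0.061, -0.998, -0.0], [-0.004, -0.0, -1.0]]
wrist_force: [-0.8, -0.2, -2.1]
gripper_width: 0.184
gripper_force: 30.0
```

Emit:
move_arm --series '[{"grip": 0,"xyz": [0,0,0],"angular": [0,0,0]},{"grip": 0,"xyz": [0,0,0],"angular": [0,0,0]}]'

```text
time_s: 15.2
tcp_pos: [0.6264, -0.0669, 0.1931]
ee_rot: [[0.998, 0.061, -0.001], [0.061, -0.998, -0.0], [-0.001, 0.0, -1.0]]
wrist_force: [0.5, -0.3, -1.7]
gripper_width: 0.181
gripper_force: 30.0
```

```bash
python3 st.py; python3 - <<'E'
from station import r
from h import *
s,c=wrist(r,"w4");R=np.array(s["ee_rot"]);d=np.array([.6258,-.0676,.194])-s["tcp_pos"];print("shift mm",(R.T@d*1000).round(1),"turn z",round(-(np.radians(3.5)-np.arctan2(R[1,0],R[0,0])),3))
u,v=proj(c,[[.4933,-.0022,.071]])[0].astype(int);print("red px",u,v)
t=r.capture("top");np.savez("top2.npz",**t);h=cv2.cvtColor(t["img"],cv2.COLOR_RGB2HSV);q=proj(t,[[.4933,-.0022,.071]])[0];print(q)
x,y=q.astype(int);m=mask(t["img"],14,28,80,150,(x-7,y-7,x+8,y+8));ct=max(cv2.findContours(m,0,2)[0],key=cv2.contourArea);print("red nipple top view",cv2.minAreaRect(ct))
E
```

```text
{'time_s': 15.2, 'tcp_pos': [0.6264, -0.0669, 0.1931], 'wrist_force': [0.5199, -0.2849, -1.6777], 'moment': [-0.0299, 0.1021, -0.0111], 'joints': [8.5961, 24.8622, -3.2211, -0.0042, -61.973, 84.8749], 'gripper_width': 0.1809, 'gripper_force': 29.9953}
yaw 3.47
shift mm [-0.6  0.7 -0.9] turn z -0.001
red px 182 307
[260.53451411 218.81529859]
red nipple top view ((260.79998779296875, 218.6000213623047), (5.366562843322754, 6.260990142822266), 63.43495178222656)
```

The top view has the red nipple's square at about 27°, matching the expected −65° (≡25°), so red really turned. Now descend on yellow, stopping 3 mm below the square's top.

Emit:
move_arm --series '[{"grip": 0,"xyz": [-0.6,0.7,10],"angular": [0,0,0]},{"grip": 0,"xyz": [-0.6,0.7,25],"angular": [0,0,0]},{"grip": 0,"xyz": [-0.6,0.7,36],"angular": [0,0,0]},{"grip": 0,"xyz": [-0.6,0.7,40],"angular": [0,0,0]},{"grip": 0,"xyz": [-0.6,0.7,42],"angular": [0,0,0]},{"grip": 0,"xyz": [-0.6,0.7,44],"angular": [0,0,0]},{"grip": 0,"xyz": [-0.6,0.7,46],"angular": [0,0,0]},{"grip": 0,"xyz": [-0.6,0.7,48],"angular": [0,0,0]},{"grip": 0,"xyz": [-0.6,0.7,48],"angular": [0,0,0]},{"grip": 0,"xyz": [-0.6,0.7,48],"angular": [0,0,0]}]'

```text
time_s: 16.3
tcp_pos: [0.6263, -0.0678, 0.1457]
ee_rot: [[0.998, 0.062, 0.0], [0.062, -0.998, 0.0], [0.0, 0.0, -1.0]]
wrist_force: [-0.5, 0.3, -2.2]
gripper_width: 0.179
gripper_force: 30.0
```

```bash
python3 st.py
```

```text
{'time_s': 16.3, 'tcp_pos': [0.6263, -0.0678, 0.1457], 'wrist_force': [-0.5493, 0.2566, -2.2267], 'moment': [-0.1273, 0.174, -0.0137], 'joints': [8.5222, 27.3106, -6.6076, 0.0021, -56.0644, 85.04], 'gripper_width': 0.1791, 'gripper_force': 29.9952}
yaw 3.56
```

On the square again. Down to the collar, then take up slack.

Emit:
move_arm --series '[{"grip": 0,"xyz": [0,0,4],"angular": [0,0,0]},{"grip": 0,"xyz": [0,0,8],"angular": [0,0,0]},{"grip": 0,"xyz": [0,0,10],"angular": [0,0,0]},{"grip": 0,"xyz": [0,0,11],"angular": [0,0,0]},{"grip": 0,"xyz": [0,0,12],"angular": [0,0,0]},{"grip": 0,"xyz": [0,0,12],"angular": [0,0,0.07]},{"grip": 0,"xyz": [0,0,12],"angular": [0,0,0.14]},{"grip": 0,"xyz": [0,0,12],"angular": [0,0,0.21]},{"grip": 0,"xyz": [0,0,12],"angular": [0,0,0.26]},{"grip": 0,"xyz": [0,0,12],"angular": [0,0,0.26]}]'

```text
time_s: 17.3
tcp_pos: [0.6259, -0.0678, 0.1342]
ee_rot: [[0.981, -0.196, -0.0], [-0.196, -0.981, -0.0], [-0.0, 0.0, -1.0]]
wrist_force: [-2.0, 0.6, 2.9]
gripper_width: 0.181
gripper_force: 30.0
```

```bash
python3 st.py
```

```text
{'time_s': 17.3, 'tcp_pos': [0.6259, -0.0678, 0.1342], 'wrist_force': [-2.0072, 0.6368, 2.8944], 'moment': [0.1117, 0.9716, 0.0032], 'joints': [8.5257, 27.9663, -7.3641, 0.0082, -54.6904, 70.1487], 'gripper_width': 0.1806, 'gripper_force': 29.9968}
yaw -11.32
```

Emit:
move_arm --series '[{"grip": 0,"xyz": [0,0,0],"angular": [0,0,0.05]},{"grip": 0,"xyz": [0,0,0],"angular": [0,0,0.1]},{"grip": 0,"xyz": [0,0,0],"angular": [0,0,0.15]},{"grip": 0,"xyz": [0,0,0],"angular": [0,0,0.15]}]'

```text
time_s: 17.7
tcp_pos: [0.6259, -0.0678, 0.134]
ee_rot: [[0.941, -0.34, -0.0], [-0.34, -0.941, -0.0], [-0.0, 0.0, -1.0]]
wrist_force: [-2.8, 1.0, 3.5]
gripper_width: 0.177
gripper_force: 30.0
```

```bash
python3 st.py
```

```text
{'time_s': 17.7, 'tcp_pos': [0.6259, -0.0678, 0.134], 'wrist_force': [-2.7517, 0.9697, 3.5042], 'moment': [0.1322, 1.0432, -0.0082], 'joints': [8.5254, 27.9814, -7.3684, 0.0063, -54.6771, 61.6089], 'gripper_width': 0.1774, 'gripper_force': 29.996}
yaw -19.86
```

Emit:
move_arm --series '[{"grip": 0,"xyz": [0,0,0],"angular": [0,0,0.05]},{"grip": 0,"xyz": [0,0,0],"angular": [0,0,0.1]},{"grip": 0,"xyz": [0,0,0],"angular": [0,0,0.15]},{"grip": 0,"xyz": [0,0,0],"angular": [0,0,0.15]}]'

```text
time_s: 18.1
tcp_pos: [0.6259, -0.0677, 0.1338]
ee_rot: [[0.879, -0.476, -0.001], [-0.476, -0.879, -0.0], [-0.0, 0.0, -1.0]]
wrist_force: [-2.8, 0.2, 3.3]
gripper_width: 0.185
gripper_force: 30.0
```

```bash
python3 st.py
```

```text
{'time_s': 18.1, 'tcp_pos': [0.6259, -0.0677, 0.1338], 'wrist_force': [-2.8141, 0.2176, 3.3477], 'moment': [0.1858, 1.1933, 0.0044], 'joints': [8.5266, 27.9912, -7.3736, -0.0011, -54.6654, 53.0489], 'gripper_width': 0.1846, 'gripper_force': 29.9955}
yaw -28.43
```

Emit:
move_arm --series '[{"grip": 0,"xyz": [-0.6,0.3,0],"angular": [0,0,0.05]},{"grip": 0,"xyz": [-0.6,0.3,0],"angular": [0,0,0.1]},{"grip": 0,"xyz": [-0.6,0.3,0],"angular": [0,0,0.15]},{"grip": 0,"xyz": [-0.6,0.3,0],"angular": [0,0,0.15]}]'

```text
time_s: 18.5
tcp_pos: [0.6256, -0.0674, 0.1338]
ee_rot: [[0.799, -0.601, 0.0], [-0.601, -0.799, 0.0], [0.0, -0.0, -1.0]]
wrist_force: [-2.5, 2.0, 3.5]
gripper_width: 0.178
gripper_force: 30.0
```

```bash
python3 st.py
```

```text
{'time_s': 18.5, 'tcp_pos': [0.6256, -0.0674, 0.1338], 'wrist_force': [-2.4641, 2.0316, 3.459], 'moment': [0.5777, 0.9791, 0.1829], 'joints': [8.5566, 27.9451, -7.4614, -0.009, -54.5797, 44.4902], 'gripper_width': 0.1779, 'gripper_force': 30.0112}
yaw -36.96
```

Emit:
move_arm --series '[{"grip": 0,"xyz": [0,0,0],"angular": [0,0,0.05]},{"grip": 0,"xyz": [0,0,0],"angular": [0,0,0.1]},{"grip": 0,"xyz": [0,0,0],"angular": [0,0,0.15]},{"grip": 0,"xyz": [0,0,0],"angular": [0,0,0.15]}]'

```text
time_s: 18.9
tcp_pos: [0.6256, -0.0674, 0.1337]
ee_rot: [[0.7, -0.714, 0.0], [-0.714, -0.7, 0.0], [0.0, -0.0, -1.0]]
wrist_force: [-2.9, 2.1, 3.0]
gripper_width: 0.181
gripper_force: 30.0
```

```bash
python3 st.py
```

```text
{'time_s': 18.9, 'tcp_pos': [0.6256, -0.0674, 0.1337], 'wrist_force': [-2.8943, 2.1125, 3.028], 'moment': [0.6818, 1.0322, 0.1813], 'joints': [8.5545, 27.9473, -7.4627, -0.0142, -54.572, 35.8977], 'gripper_width': 0.1814, 'gripper_force': 30.011}
yaw -45.56
```

Yellow bites between −28.4° and −37° (≈ −32.7°); target yaw is −212.7°, so 2.92 rad remain.

Emit:
move_arm --series '[{"grip": 0,"xyz": [-0.5,0,0],"angular": [0,0,0.14]},{"grip": 0,"xyz": [-0.5,0,0],"angular": [0,0,0.28]},{"grip": 0,"xyz": [-0.5,0,0],"angular": [0,0,0.42]},{"grip": 0,"xyz": [-0.5,0,0],"angular": [0,0,0.56]},{"grip": 0,"xyz": [-0.5,0,0],"angular": [0,0,0.7]},{"grip": 0,"xyz": [-0.5,0,0],"angular": [0,0,0.84]},{"grip": 0,"xyz": [-0.5,0,0],"angular": [0,0,0.98]},{"grip": 0,"xyz": [-0.5,0,0],"angular": [0,0,1.12]},{"grip": 0,"xyz": [-0.5,0,0],"angular": [0,0,1.26]},{"grip": 0,"xyz": [-0.5,0,0],"angular": [0,0,1.4]}]'

```text
time_s: 19.9
tcp_pos: [0.6256, -0.0673, 0.1339]
ee_rot: [[-0.588, -0.809, 0.001], [-0.809, 0.588, -0.0], [-0.001, -0.001, -1.0]]
wrist_force: [-2.3, 1.8, 3.0]
gripper_width: 0.182
gripper_force: 30.0
```

```bash
python3 st.py
```

```text
{'time_s': 19.9, 'tcp_pos': [0.6256, -0.0673, 0.1339], 'wrist_force': [-2.296, 1.7741, 2.9827], 'moment': [0.4279, 0.807, 0.2922], 'joints': [8.5785, 27.9205, -7.504, 0.026, -54.512, -44.6277], 'gripper_width': 0.1815, 'gripper_force': 30.0295}
yaw -126.03
```

Emit:
move_arm --series '[{"grip": 0,"xyz": [0,0,0],"angular": [0,0,0.14]},{"grip": 0,"xyz": [0,0,0],"angular": [0,0,0.28]},{"grip": 0,"xyz": [0,0,0],"angular": [0,0,0.42]},{"grip": 0,"xyz": [0,0,0],"angular": [0,0,0.56]},{"grip": 0,"xyz": [0,0,0],"angular": [0,0,0.7]},{"grip": 0,"xyz": [0,0,0],"angular": [0,0,0.84]},{"grip": 0,"xyz": [0,0,0],"angular": [0,0,0.98]},{"grip": 0,"xyz": [0,0,0],"angular": [0,0,1.12]},{"grip": 0,"xyz": [0,0,0],"angular": [0,0,1.26]},{"grip": 0,"xyz": [0,0,0],"angular": [0,0,1.4]}]'

```text
time_s: 20.9
tcp_pos: [0.6257, -0.0675, 0.1339]
ee_rot: [[-0.897, 0.442, 0.001], [0.442, 0.897, -0.0], [-0.001, 0.0, -1.0]]
wrist_force: [-2.0, 1.0, 3.2]
gripper_width: 0.184
gripper_force: 30.0
```

Emit:
move_arm --series '[{"grip": 0,"xyz": [0,0,0],"angular": [0,0,0.06]},{"grip": 0,"xyz": [0,0,0],"angular": [0,0,0.12]},{"grip": 0,"xyz": [0,0,0],"angular": [0,0,0.12]},{"grip": 0,"xyz": [0,0,0],"angular": [0,0,0.12]}]'

```text
time_s: 21.3
tcp_pos: [0.6256, -0.0675, 0.1339]
ee_rot: [[-0.84, 0.542, 0.001], [0.542, 0.84, -0.0], [-0.001, 0.0, -1.0]]
wrist_force: [-0.9, 0.8, 4.0]
gripper_width: 0.178
gripper_force: 30.0
```

```bash
python3 st.py
```

```text
{'time_s': 21.3, 'tcp_pos': [0.6256, -0.0675, 0.1339], 'wrist_force': [-0.851, 0.8307, 3.9872], 'moment': [0.1007, 0.5019, 0.1822], 'joints': [8.5674, 27.9215, -7.5016, 0.0269, -54.5092, -131.4363], 'gripper_width': 0.1777, 'gripper_force': 30.0119}
yaw 147.15
```

Yellow is at −212.9°, 180° past the bite. Ease back 0.12 rad within the play, then open.

Emit:
move_arm --series '[{"grip": 0,"xyz": [0,0,0],"angular": [0,0,-0.06]},{"grip": 0,"xyz": [0,0,0],"angular": [0,0,-0.12]},{"grip": 0,"xyz": [0,0,0],"angular": [0,0,-0.12]},{"grip": 0.4,"xyz": [0,0,0],"angular": [0,0,-0.12]},{"grip": 0.7,"xyz": [0,0,0],"angular": [0,0,-0.12]},{"grip": 0.7,"xyz": [0,0,0],"angular": [0,0,-0.12]},{"grip": 0.7,"xyz": [0,0,0],"angular": [0,0,-0.12]},{"grip": 0.7,"xyz": [0,0,0],"angular": [0,0,-0.12]},{"grip": 0.7,"xyz": [0,0,0],"angular": [0,0,-0.12]},{"grip": 0.7,"xyz": [0,0,0],"angular": [0,0,-0.12]}]'

```text
time_s: 22.3
tcp_pos: [0.6252, -0.0674, 0.1335]
ee_rot: [[-0.898, 0.441, 0.0], [0.441, 0.898, -0.0], [-0.0, -0.0, -1.0]]
wrist_force: [0.4, 0.4, -0.6]
gripper_width: 0.675
gripper_force: 0.0
```

Emit:
move_arm --series '[{"grip": 0.7,"xyz": [0,0,-4],"angular": [0,0,0]},{"grip": 0.7,"xyz": [0,0,-14],"angular": [0,0,0]},{"grip": 0.7,"xyz": [0,0,-34],"angular": [0,0,0]},{"grip": 0.7,"xyz": [0,0,-60],"angular": [0,0,0]},{"grip": 0.7,"xyz": [0,0,-90],"angular": [0,0,0]},{"grip": 0.7,"xyz": [40,0,-120],"angular": [0,0,0]},{"grip": 0.7,"xyz": [80,0,-140],"angular": [0,0,0]},{"grip": 0.7,"xyz": [120,0,-150],"angular": [0,0,0]},{"grip": 0.7,"xyz": [150,0,-150],"angular": [0,0,0]},{"grip": 0.7,"xyz": [160,0,-150],"angular": [0,0,0]}]'

```text
time_s: 23.3
tcp_pos: [0.4795, 0.0038, 0.2855]
ee_rot: [[-0.898, 0.439, 0.003], [0.439, 0.898, 0.001], [-0.002, 0.003, -1.0]]
wrist_force: [-0.3, 0.1, 0.4]
gripper_width: 0.697
gripper_force: 0.0
```

Emit:
move_arm --series '[{"grip": 0.7,"xyz": [0,0,0],"angular": [0,0,0]},{"grip": 0.7,"xyz": [0,0,0],"angular": [0,0,0]},{"grip": 0.7,"xyz": [0,0,0],"angular": [0,0,0]}]'

```text
time_s: 23.6
tcp_pos: [0.4825, 0.0029, 0.2833]
ee_rot: [[-0.897, 0.441, -0.0], [0.441, 0.897, -0.0], [0.0, -0.001, -1.0]]
wrist_force: [0.6, -0.2, -0.5]
gripper_width: 0.699
gripper_force: 0.0
```

```bash
python3 st.py; python3 - <<'E'
from station import r
from h import *
a=r.capture("side");t=r.capture("top")
for c,n in((a,"side"),(t,"top")):
    exp=proj(c,[[.6256,-.0675,.130]])[0];x,y=exp.astype(int)
    m=mask(c["img"],5,17,170,box=(x-25,y-25,x+25,y+25));m2=cen(m) if m.any() else None;print(n,"expected handle",exp.round(1),"seen",m2)
A=cv2.resize(a["img"][140:235,205:345],(560,380),interpolation=2);B=cv2.resize(t["img"][155:235,235:325],(240,213),interpolation=2)
o=np.zeros((380,800,3),np.uint8);o[:,:560]=A;o[:213,560:]=B;cv2.imwrite("pics/end.png",o[:,:,::-1])
E
```

```text
{'time_s': 23.6, 'tcp_pos': [0.4825, 0.0029, 0.2833], 'wrist_force': [0.626, -0.1993, -0.5045], 'moment': [-0.0485, -0.0176, 0.0086], 'joints': [19.6884, 6.5021, -15.3754, 0.0157, -68.1507, -135.8745], 'gripper_width': 0.6993, 'gripper_force': 0.0}
yaw 153.82
side expected handle [275.5 169.5] seen (array([275.9296875 , 165.64453125]), 256)
top expected handle [283.  175.5] seen (array([283.57142857, 175.21428571]), 70)
```

View pics/end.png

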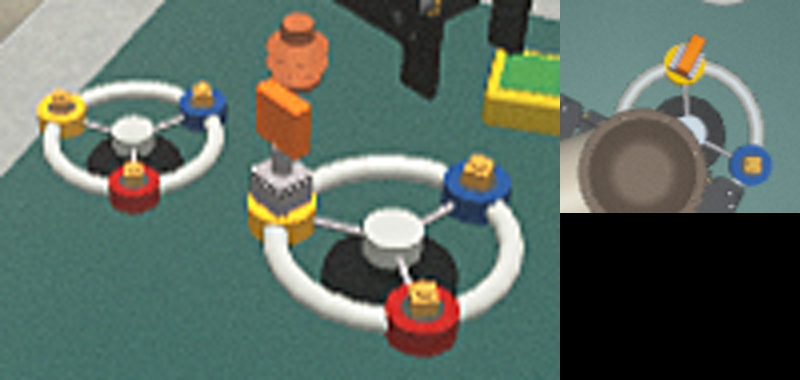

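The key stands upright on the yellow collar (crop 283,190), fully down and released. The gripper is clear of it, and the red and blue nipples are free. Handing in.

```bash
python3 -c "
from station import r
print(r.finish_job())"
```

```text
the job is handed in; nothing more can be done
None
```

Handed in at about 24 s of robot time: by the wrist angles red was turned 90° and yellow 180° past the felt bite (each known to about 4°), blue was left alone, and the key was left released, upright and home on yellow; the station returned no verdict.

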